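# Test-fire the snap trap on the garage shelf

## Task

Test-fire the snap trap before it is set out: draw its sprung arm back by the grip bar until the sear inside catches, then let go so that the arm stays cocked by itself. Then, keeping out of the arm's way, press the trigger pad so that the arm snaps home, and move clear. Hook the bar rather than squeezing it, do not force the arm against its stop or lean on the trigger, and leave the other things on the shelf alone.

Things in the scene. Friction and masses are not known exactly. Their poses are not given: they have to be found in the camera images.
- trap: Snap trap, grey plastic base 230 x 92 x 12 mm screwed to the shelf, from x -130 to +100 mm of its origin, which lies on the shelf under the arm's hinge. Own +x points to the end where the arm rests when home, -x to the trigger end, z up. Loading any part of the trap with over 18 N, pushing or squeezing, bends it. Rests under the wires: x 43-61, y +-31 to 41, 70 mm high; jaw between them 33 mm high.
- housing (a point): Centre of the top of the trap's grey middle housing, 56 mm above the shelf: x -36 to +22 mm, y +-20 mm of the trap. It hides the sear and the middle of the hinge axis (along the trap's y, 45 mm above its origin, end posts at y +-42 mm, 56 mm high). Shut fingers with tips 64 mm above the shelf pass over it.
- bar: Grip bar of the sprung arm: a freely turning aluminium roller 12 mm thick, 62 mm long along the trap's y, between two steel wires (y +-36 mm), 75 mm from the hinge axis. Origin at its middle; at home x +62, z 87 mm of the trap. Hook it with shut fingers from above, between the wires, on its +x side, and draw level towards the trap's -x; rising to at most 120 mm, it rolls along the fingers.
- bail (a joint): Angle of the sprung arm, rad: 0 home, growing as it is drawn back. Bar in the trap's frame: x = 75 mm cos(0.6+angle), z = 45 mm + 75 mm sin(0.6+angle). Level pull on the bar 5 to 8 N, a little more at the sear. It catches somewhere between 0.8 and 1.65 rad, a hidden setting, different every time. Let go earlier, it springs home; once caught it settles back up to 0.1 rad and stays.
- stop (a point): The hidden stop: a rubber buffer inside the housing (this point is 20 mm under the housing's top). It meets the arm 0.06 rad, 4.5 mm at the bar, past the catch, wherever that is. There the pull climbs steeply, about 4 to 6 N per mm at the bar: a level pull of 11 to 14 N means the arm has caught and is on the stop.
- trigger: Trigger pad: grey plastic plate 36 x 36 x 6 mm, beyond the arm's reach. Origin at the centre of its top face: x -105, y 0, z 36 mm of the trap. Slides straight down up to 14 mm against 2.5 to 6 N plus about 2 N of friction under load, and returns by itself; a cocked arm is released 3 to 8 mm down. It dips by itself while the arm is drawn past the sear and rises as that catches.
- charger: Blue plastic charger, 95 x 60 x 40 mm, origin under its centre. Bystander; leave it where it is.
- headlamp: Aluminium headlamp housing, round, 112 mm across and 75 mm high, origin under its centre. Bystander; leave it where it is.
- ratchet: Chrome ratchet lying along its x, 190 mm long, 28 mm high at the head, origin under its middle. Bystander; leave it where it is.
- canister: Green screw-top plastic canister, 84 mm across and 115 mm high, origin under its centre. Bystander; leave it where it is.
- socket: Steel socket standing on end, 28 mm across and 32 mm high, origin under its centre. Bystander; leave it where it is.
- tin: Aluminium tin, 68 mm across and 70 mm high, origin under its centre. Bystander; leave it where it is.
- driver: Screwdriver lying along its x. Bystander; leave it where it is.
Things that resemble listed ones, but are neither listed nor needed, are in the scene too. What is shaped like the trap but blue is not meant.

How it is judged:
By the outcome, as a careful person would: the job done as asked, in the order asked, and still so for the second after the job is handed in, with the robot touching nothing.
It also fails if it takes over 51 s, if anything falls off the work surface, if the arm or the gripper's body presses on something with over 40 N, if the wrist force passes 120 N, or if a joint passes its speed limit or range.

## Robot

A 6-joint arm with a two-finger parallel gripper is mounted at the origin on the work surface. World frame = base frame: x ahead of the robot, y to its left, z up, the work surface at z = 0. Lengths are in m, angles in rad, forces in N, time in s.
With the tool pointing down it reaches from about 0.35 to 0.875 m from the base axis. Payload 4.2 kg.
Tool frame: the origin (TCP) lies midway between the tips of the shut fingers; the grasp point (between the pads) lies 19 mm behind it (manip.tcp_to_grasp is the distance from the TCP to the grasp point, in m); z points along the fingers, y is the direction in which the jaws open and shut (so a half turn about z gives the same grasp; the last joint's range is limited). The gripper opens to 87 mm and grips with 3 to 60 N. Pads are 19 mm wide; open, the fingers measure 117 mm over their backs; the gripper's body (75 mm by 190 mm) begins 51 mm behind the grasp point.
Start: joints at [-0.925, 0.385, 0.008, 0, -1.194, -0.259], TCP at [0.236, -0.579, 0.223] pointing down, gripper open.
Joint ranges: [-3.14, 3.14], [-1.21, 2.06], [-1.07, 1.41], [-3.16, 2.05], [-2.99, -0.16], [-3.1, 3.1]. Speed limits (rad/s): [2.79, 2.79, 3.14, 3.14, 3.14, 3.14].

## Interface

Orientations are given as [roll, pitch, yaw] about the fixed x, y, z axes, in that order (R = Rz(yaw) Ry(pitch) Rx(roll)).
In Python, from bench import sensors, imaging, order, manip gives the robot as it stands.
- The arm moves only by the tool send_rows, never from a script. Its argument "moves" is a list that holds one entry, the list of rows, each a list of 7 numbers: the finger opening in m, from 0 to 0.087, then the shift along the tool's x, y, z in m, then the turn, a rotation vector about the tool's x, y, z in degrees. A call has 1 to 5 rows; each row is the pose to reach, as a shift and turn from the pose commanded when the call began, along the tool's axes at that moment; what a row does not reach only later rows make up. A row lasts 1/10 s, in which the tool goes at most 50 mm and 8.59 degrees, less where a joint would pass 70% of its speed; a pose out of reach is approached as far as the arm can. A call with a gripper value outside its range is refused whole. The fingers move at their own pace and stop on an object; "grip_force" is the grip in N (left out, the last holds). Time passes only in rows, so rows that repeat a pose let the fingers close. It gives the time, the measured TCP pose, the force and the opening at its end, in the units of the state.
- sensors.get_obs(): the state, without advancing time (a new reading comes with each control period).
- imaging.camera(name): name is "side" or "top"; returns a dict with "color" (384x512x3 uint8, red, green, blue), "range_z" (384x512 float32, m along the optical axis (not along the pixel's ray), 0 where there is no reading), "mtx" (3x3 intrinsics, pixels), "R" (3x3) and "t" (3): a world point X has camera coordinates R X + t. Camera axes: x right, y down, z forward; pixel columns grow to the right and rows downward; lengths in m; the calibration is good to about 2 mm. A picture is of the moment at which its call begins.
- order.close_job(): hands the job in, once; it reports no verdict.
Trained networks look in the newest picture that a camera, given by its name, has taken for a name from the list of things; names that differ only in an ending like _2 or _b are one class to them, and where a whole thing is asked for, a point or a joint stands for the part that bears it (a point fixed in the world has none). Each returns a list of dicts, best first, with "conf" (0 to 1); they miss things now and then, are a little off and sometimes report something else, mostly with a low value. They report only what shows in the picture. A call takes as long as a camera call. They do not tell look-alikes from the thing itself.
- imaging.spot_in(camera, name): "location" ([row, column] in pixels, amid what is visible of it).
- imaging.silhouettes(camera, name): "region" (384x512 bool, what is visible of it) and "location" ([row, column] in pixels, amid what is visible of it).
- imaging.tip_of(camera, name): "location" ([row, column] in pixels: a listed point, or the origin of a listed thing).
The state is a dict: "time": time; "joint_pos": joint angles; "joint_velocities": joint speeds; "joint_torque": joint torques, N m; "eef_pos": TCP position; "ee_rot": TCP orientation; "force": force on the tool from outside, world axes, zero at the start; "ft_torque": the same for the moment, N m; "gripper_width": finger opening in m.
Only numpy, scipy, OpenCV 4.12 (cv2) and the standard library are available. Lean on these libraries where they do the work, as an engineer would, in place of code of your own. Each camera call takes 0.05 s, during which the arm holds its last target. There are 200 camera calls.

## Working session

There is one attempt and no reset: what is moved stays moved. The work goes in short steps, Python scripts to look and compute and a tool call to move; the robot and the scene stay as the last step left them, time stands still between calls to the robot, and variables do not carry over. Pictures are saved under pics/ and viewed, about 8 in all and at most 12, crops included, and the job is handed in when it is done.

Besides the shell and the picture viewer there is one more tool, called after "Request:" as a command line: name --argument value ..., lists and objects as JSON in quotes. send_rows: Moves the arm, as the interface text tells. Its arguments: {"type":"object","properties":{"moves":{"type":"array"},"grip_force":{"type":"number"}},"required":["moves"]}

```bash
mkdir -p pics; ls
cat > h.py <<'E'
import numpy as np,cv2
from bench import sensors,imaging,order,manip
def world(c,r,col,d=None):
    d=c["range_z"][int(r),int(col)] if d is None else d
    p=np.linalg.inv(c["mtx"])@np.array([col,r,1.])*d
    return c["R"].T@(p-c["t"])
def pix(c,X):
    p=c["mtx"]@(c["R"]@np.array(X)+c["t"]); return p[:2]/p[2]
def cloud(c):
    h,w=c["range_z"].shape; v,u=np.mgrid[:h,:w]; z=c["range_z"]
    p=np.stack([u*z,v*z,z],-1)@np.linalg.inv(c["mtx"]).T
    return (p-c["t"])@c["R"]
E
python3 - <<'E'
from h import *
s=sensors.get_obs(); print({k:np.round(v,3) for k,v in s.items()})
ims=[]
for n in("top","side"):
    c=imaging.camera(n); np.savez(f"{n}0.npz",**c)
    cv2.imwrite(f"pics/{n}0.png",c["color"][:,:,::-1])
    for k in("trap","housing","bar","trigger"):
        for d in imaging.tip_of(n,k)[:3]:
            r,q=d["location"]; print(n,k,np.round(d["location"]),round(d["conf"],2),np.round(world(c,r,q),3))
E
```

```text
pics
{'time': np.float64(0.0), 'joint_pos': array([-9.250e-01,  3.860e-01,  7.000e-03, -1.000e-03, -1.194e+00,
       -2.590e-01]), 'joint_velocities': array([-0.   , -0.   ,  0.   ,  0.001, -0.001, -0.   ]), 'joint_torque': array([ 0.0000e+00, -3.9066e+01,  1.8741e+01,  4.2200e+00,  1.1000e-02,
       -0.0000e+00]), 'eef_pos': array([ 0.236, -0.578,  0.221]), 'ee_rot': array([ 3.139, -0.   , -2.755]), 'force': array([-1.221, -1.456, -0.15 ]), 'ft_torque': array([ 0.003, -0.019, -0.057]), 'gripper_width': np.float64(0.087)}
top trap [252. 227.] 0.9 [0.35  0.129 0.062]
top trap [270. 344.] 0.79 [ 0.283 -0.234  0.055]
top trap [186. 311.] 0.72 [ 0.548 -0.141  0.058]
top housing [182. 311.] 0.7 [ 0.561 -0.142  0.053]
top housing [274. 349.] 0.7 [ 0.271 -0.25   0.056]
top housing [251. 223.] 0.7 [0.352 0.14  0.054]
top bar [230. 229.] 0.47 [0.418 0.121 0.085]
top bar [258. 358.] 0.45 [ 0.316 -0.291  0.01 ]
top trigger [305. 342.] 0.74 [ 0.173 -0.228  0.035]
top trigger [214. 308.] 0.73 [ 0.462 -0.129  0.036]
top trigger [284. 218.] 0.65 [0.249 0.161 0.032]
side trap [247. 321.] 0.89 [0.345 0.153 0.021]
side trap [186. 379.] 0.71 [ 0.267 -0.215  0.01 ]
side trap [180. 283.] 0.65 [ 0.539 -0.12   0.015]
side housing [169. 387.] 0.69 [ 0.258 -0.246  0.056]
side housing [231. 330.] 0.58 [0.334 0.13  0.054]
side housing [163. 281.] 0.55 [ 0.561 -0.157  0.053]
side bar [205. 302.] 0.55 [0.409 0.109 0.092]
side bar [145. 264.] 0.54 [ 0.676 -0.3    0.032]
side bar [149. 360.] 0.43 [ 0.374 -0.492 -0.001]
side trigger [186. 416.] 0.74 [ 0.169 -0.22   0.032]
side trigger [255. 363.] 0.58 [0.253 0.158 0.035]
side trigger [177. 305.] 0.47 [ 0.492 -0.204 -0.004]
```

View pics/top0.png

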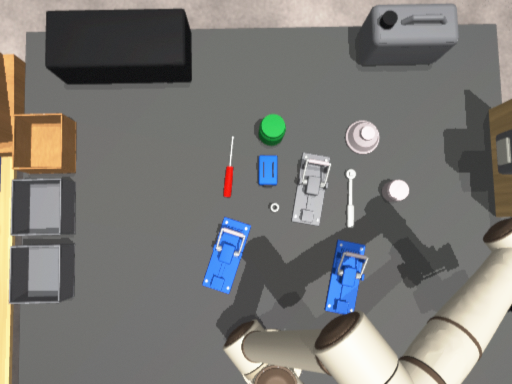

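View pics/side0.png

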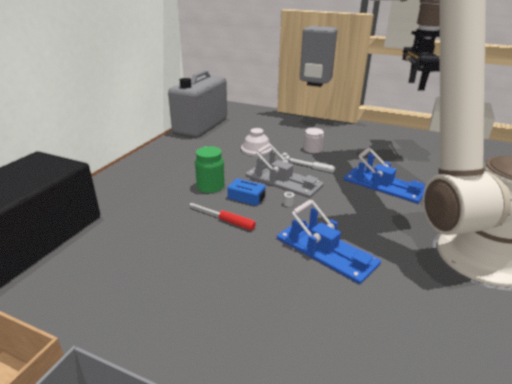

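The only grey trap is the one at top (188,311) and side (180,283). The traps at top (255,227) and (275,347) are blue look-alikes. Next I'll fit its pose and confirm it in an enlarged crop.

Run:
```python
from h import *
c=dict(np.load("top0.npz")); P=cloud(c); rgb=c["color"].astype(int)
roi=np.zeros(P.shape[:2],bool); roi[145:232,285:338]=1
m=roi&(P[...,2]>.006)&(P[...,2]<.2)
n,l,st,ce=cv2.connectedComponentsWithStats(m.astype(np.uint8))
k=1+np.argmax(st[1:,4]); m=l==k
b=m&(P[...,2]<.018); Q=P[m]; 
B=P[b][:,:2]; rect=cv2.minAreaRect((B*1000).astype(np.float32)); print("base rect",rect, b.sum())
print(cv2.boxPoints(rect).round())
for lo,hi,nm in((.028,.042,"trig"),(.05,.06,"hous"),(.075,.11,"bar")):
    S=P[m&(P[...,2]>lo)&(P[...,2]<hi)]; print(nm,len(S),S.mean(0).round(3),S.min(0).round(3),S.max(0).round(3))
im=cv2.resize(c["color"][140:240,270:380,::-1],None,fx=6,fy=6,interpolation=cv2.INTER_CUBIC)
h=(np.clip(P[140:240,270:380,2],0,.13)/.13*255).astype(np.uint8)
cv2.imwrite("pics/crop.png",im)
for nm in("headlamp","canister","ratchet","charger","socket"):
    for d in imaging.tip_of("top",nm)[:1]:
        r,q=d["location"]; print(nm,np.round(d["location"]),round(d["conf"],2),P[int(r),int(q)].round(3))
```

```text
base rect ((542.34130859375, -148.21612548828125), (101.98397827148438, 231.14419555664062), 79.54656219482422) 1211
[[ 419. -177.]
 [ 647. -219.]
 [ 665. -119.]
 [ 438.  -77.]]
trig 162 [ 0.483 -0.132  0.036] [ 0.436 -0.191  0.028] [ 0.63  -0.102  0.042]
hous 291 [ 0.555 -0.146  0.056] [ 0.523 -0.194  0.05 ] [ 0.625 -0.102  0.06 ]
bar 112 [ 0.616 -0.159  0.09 ] [ 0.587 -0.196  0.076] [ 0.63  -0.12   0.099]
headlamp [138. 363.] 0.91 [ 0.699 -0.304  0.071]
canister [134. 272.] 0.64 [ 0.708 -0.017  0.119]
ratchet [197. 350.] 0.84 [ 0.514 -0.27   0.012]
charger [174. 266.] 0.83 [0.595 0.    0.043]
socket [206. 276.] 0.43 [ 0.493 -0.026  0.033]
```

View pics/crop.png

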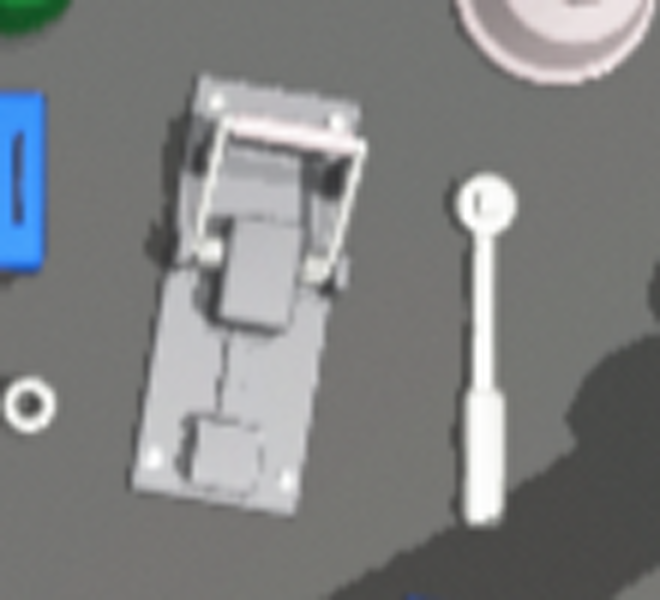

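The crop shows the grey trap: bar at its top end (crop 300,130), housing at (260,270), trigger pad at (225,455). I'll refine its yaw from the pad, housing and bar.

Run:
```python
from h import *
c=dict(np.load("top0.npz")); P=cloud(c)
roi=np.zeros(P.shape[:2],bool); roi[145:232,285:338]=1
def near(xy,rad,lo,hi):
    m=roi&(P[...,2]>lo)&(P[...,2]<hi)&(np.hypot(P[...,0]-xy[0],P[...,1]-xy[1])<rad)
    S=P[m]; r=cv2.minAreaRect((S[:,:2]*1000).astype(np.float32)); print(len(S),S.mean(0).round(4),np.round(r[0],1),np.round(r[1],1),round(r[2],1)); return S
near((.452,-.127),.035,.030,.042)
near((.548,-.143),.036,.052,.060)
S=near((.62,-.158),.05,.084,.11)
x=np.cov(S[:,:2].T); print(np.linalg.eigh(x)[1][:,1])
# refine: grid model match of height template
from scipy.optimize import minimize
Q=P[roi]; Q=Q[(Q[:,2]>-.005)&(Q[:,2]<.2)]
def model(p):
    ca,sa=np.cos(p[2]),np.sin(p[2]); d=Q[:,:2]-p[:2]; u=d[:,0]*ca+d[:,1]*sa; v=-d[:,0]*sa+d[:,1]*ca
    def box(a,b,w): 
        e=np.minimum.reduce([u-a,b-u,w-np.abs(v)])/.0015; return 1/(1+np.exp(-np.clip(e,-40,40)))
    z=.012*box(-.13,.1,.046); z=np.maximum(z,.036*box(-.123,-.087,.018)); z=np.maximum(z,.056*box(-.036,.022,.02)); z=np.maximum(z,.09*box(.056,.068,.036))
    return np.minimum(np.abs(z-Q[:,2]),.02).sum()
best=min((minimize(model,[.555+dx,-.147+dy,a],method="Nelder-Mead",options=dict(initial_simplex=np.array([[.555+dx,-.147+dy,a],[.561+dx,-.147+dy,a],[.555+dx,-.141+dy,a],[.555+dx,-.147+dy,a+.05]]))) for dx in(-.005,.005) for dy in(-.005,.005) for a in(-.18,-.13,-.08)),key=lambda r:r.fun)
print(best.x.round(4),best.fun,np.degrees(best.x[2]))
p=best.x; R=np.array([[np.cos(p[2]),-np.sin(p[2])],[np.sin(p[2]),np.cos(p[2])]])
for nm,q in(("bar",(.062,0)),("house",(-.007,0)),("trig",(-.105,0))): print(nm,(p[:2]+R@q).round(4))
```

```text
123 [ 0.4557 -0.1279  0.0371] [ 455.8 -128. ] [36.1 35.5] 77.2
211 [ 0.5523 -0.1455  0.0564] [ 552.3 -147.5] [61.4 58.2] 13.1
95 [ 0.6181 -0.16    0.0919] [ 616.9 -159. ] [76.5 18.5] 74.4
[0.21941056 0.97563262]
[ 0.559  -0.1485 -0.1892] 18.810339013265036 -10.839142870285029
bar [ 0.6199 -0.1602]
house [ 0.5521 -0.1472]
trig [ 0.4558 -0.1288]
```

```bash
cat >> h.py <<'E'
from scipy.spatial.transform import Rotation as Ro
O=np.array([.559,-.1485]); A=-.19
def to(tx,ty,z,yaw=np.pi-.19,pr=True):
    s=sensors.get_obs(); R=Ro.from_euler("xyz",s["ee_rot"]); ca,sa=np.cos(A),np.sin(A)
    w=np.array([O[0]+tx*ca-ty*sa,O[1]+tx*sa+ty*ca,z]); T=Ro.from_euler("xyz",[np.pi,0,yaw])
    print("t",s["time"],"pos",s["eef_pos"].round(4),"F",s["force"].round(2)); print("tgt",w.round(4),"shift",R.inv().apply(w-s["eef_pos"]).round(4),"turn",np.degrees((R.inv()*T).as_rotvec()).round(2))
def loc():
    s=sensors.get_obs(); d=s["eef_pos"][:2]-O; ca,sa=np.cos(A),np.sin(A); f=s["force"]
    print("t %.2f"%s["time"],"trap x %.1f y %.1f z %.1f"%(1e3*(d@[ca,sa]),1e3*(d@[-sa,ca]),1e3*s["eef_pos"][2]),"F along x %.2f y %.2f z %.2f"%(f[:2]@[ca,sa],f[:2]@[-sa,ca],f[2]),"w",s["gripper_width"])
E
python3 -c "
from h import *
to(.086,0,.2)"
```

```text
t 0.75 pos [ 0.2358 -0.5788  0.2226] F [-0.42 -0.62  0.47]
tgt [ 0.6435 -0.1647  0.2   ] shift [-0.5338  0.2297  0.0226] turn [-1.000e-02  0.000e+00  3.305e+01]
```

Request:
send_rows --moves '[[[0.0, -0.045, 0.02, 0, 0, 0, 6], [0.0, -0.09, 0.04, 0, 0, 0, 12], [0.0, -0.135, 0.06, 0, 0, 0, 19], [0.0, -0.18, 0.08, 0, 0, 0, 26], [0.0, -0.225, 0.098, 0, 0, 0, 33]]]' --grip_force 5

```text
time: 1.25
eef_pos: [0.4082, -0.4016, 0.223]
ee_rot: [-3.141, 0.001, 2.947]
force: [-0.5, -0.7, -0.3]
gripper_width: 0.0549
```

```bash
python3 -c "
from h import *
to(.086,0,.2)"
```

```text
t 1.25 pos [ 0.4082 -0.4016  0.223 ] F [-0.46 -0.73 -0.25]
tgt [ 0.6435 -0.1647  0.2   ] shift [-0.1851  0.2778  0.023 ] turn [-0.02  0.04 -0.24]
```

Request:
send_rows --moves '[[[0.0, -0.027, 0.041, 0, 0, 0, 0], [0.0, -0.054, 0.081, 0, 0, 0, 0], [0.0, -0.081, 0.122, 0, 0, 0, 0], [0.0, -0.108, 0.162, 0, 0, 0, 0], [0.0, -0.135, 0.203, 0.01, 0, 0, 0]]]'

```text
time: 1.75
eef_pos: [0.58, -0.2279, 0.2143]
ee_rot: [-3.141, 0.004, 2.953]
force: [1.3, -0.9, -0.5]
gripper_width: 0.015
```

```bash
python3 -c "
from h import *
to(.086,0,.13)"
```

```text
t 1.75 pos [ 0.58   -0.2279  0.2143] F [ 1.33 -0.87 -0.48]
tgt [ 0.6435 -0.1647  0.13  ] shift [-0.0501  0.074   0.0845] turn [-0.03  0.23  0.08]
```

Request:
send_rows --moves '[[[0.0, -0.025, 0.037, 0.01, 0, 0, 0], [0.0, -0.05, 0.074, 0.02, 0, 0, 0], [0.0, -0.05, 0.074, 0.05, 0, 0, 0], [0.0, -0.05, 0.074, 0.08, 0, 0, 0], [0.0, -0.05, 0.074, 0.08, 0, 0, 0]]]'

```text
time: 2.25
eef_pos: [0.638, -0.165, 0.1274]
ee_rot: [-3.141, -0.01, 2.952]
force: [0.1, -0.3, -0.5]
gripper_width: 0.0004
```

Run:
```python
from h import *
to(.086,0,.068); loc()
c=imaging.camera("side"); np.savez("side1.npz",**c); P=cloud(c)
print(pix(c,[.62,-.16,.087]))
u,v=map(int,pix(c,[.62,-.16,.1])); cv2.imwrite("pics/side1.png",cv2.resize(c["color"][v-50:v+50,u-65:u+65,::-1],None,fx=6,fy=6,interpolation=cv2.INTER_CUBIC))
```

```text
t 2.25 pos [ 0.638  -0.165   0.1274] F [ 0.13 -0.34 -0.5 ]
tgt [ 0.6435 -0.1647  0.068 ] shift [-0.006   0.0013  0.0594] turn [-0.02 -0.59  0.04]
t 2.25 trap x 80.6 y -1.3 z 127.4 F along x 0.19 y -0.31 z -0.50 w 0.00038400038387600223
[263.43862835 148.67123842]
```

View pics/side1.png

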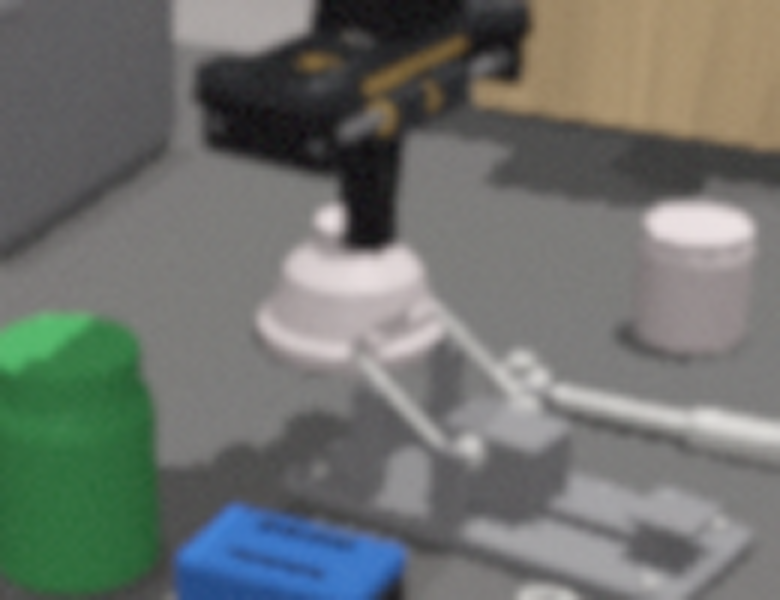

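Picture 4: the shut fingertips (crop 370,245) sit above the bar (crop 395,325) and on its far side. I'll descend outboard of the bar.

Request:
send_rows --moves '[[[0.0, -0.003, 0.0, 0, 0, 0, 0], [0.0, -0.003, 0.0, 0.0, 0, 0, 0], [0.0, -0.003, 0.0, 0.01, 0, 0, 0]]]'

```text
time: 2.6
eef_pos: [0.6459, -0.1671, 0.1258]
ee_rot: [3.141, 0.007, 2.952]
force: [0.2, 0.2, 0.8]
gripper_width: 0.0003
```

Run:
```python
from h import *
to(.086,0,.068); loc()
```

```text
t 2.6 pos [ 0.6459 -0.1671  0.1258] F [0.25 0.2  0.81]
tgt [ 0.6435 -0.1647  0.068 ] shift [0.0032 0.0019 0.0578] turn [0.03 0.4  0.04]
t 2.60 trap x 88.8 y -1.9 z 125.8 F along x 0.21 y 0.24 z 0.81 w 0.0002723318087701854
```

Request:
send_rows --moves '[[[0.0, 0, 0.002, 0.015, 0, 0, 0], [0.0, 0, 0.002, 0.03, 0, 0, 0], [0.0, 0, 0.002, 0.045, 0, 0, 0], [0.0, 0, 0.002, 0.055, 0, 0, 0], [0.0, 0, 0.002, 0.055, 0, 0, 0]]]'

```text
time: 3.1
eef_pos: [0.6432, -0.1646, 0.066]
ee_rot: [-3.141, -0.003, 2.952]
force: [-0.3, 0.1, -0.4]
gripper_width: 0.0004
```

Run:
```python
from h import *
to(.078,0,.068); loc()
```

```text
t 3.1 pos [ 0.6432 -0.1646  0.066 ] F [-0.26  0.08 -0.41]
tgt [ 0.6356 -0.1632  0.068 ] shift [ 0.0077 -0.0001 -0.002 ] turn [-0.01 -0.17  0.02]
t 3.10 trap x 85.7 y 0.1 z 66.0 F along x -0.27 y 0.03 z -0.41 w 0.00041097260908506245
```

Request:
send_rows --moves '[[[0.0, 0.003, 0, -0.001, 0, 0, 0], [0.0, 0.006, 0, -0.001, 0, 0, 0], [0.0, 0.009, 0, -0.001, 0, 0, 0], [0.0, 0.012, 0, -0.001, 0, 0, 0], [0.0, 0.015, 0, -0.001, 0, 0, 0]]]'

```text
time: 3.6
eef_pos: [0.6336, -0.1623, 0.0711]
ee_rot: [3.141, 0.011, 2.954]
force: [7.1, -1.6, -0.3]
gripper_width: 0.0005
```

Run:
```python
from h import *
loc()
```

```text
t 3.60 trap x 75.9 y 0.5 z 71.1 F along x 7.24 y -0.28 z -0.27 w 0.0005284705592444499
```

Request:
send_rows --moves '[[[0.0, 0.005, 0, 0.001, 0, 0, 0], [0.0, 0.01, 0, 0.001, 0, 0, 0], [0.0, 0.015, 0, 0.001, 0, 0, 0], [0.0, 0.02, 0, 0.001, 0, 0, 0], [0.0, 0.025, 0, 0.001, 0, 0, 0]]]'

```text
time: 4.1
eef_pos: [0.6079, -0.1573, 0.0696]
ee_rot: [3.141, 0.008, 2.953]
force: [4.1, -0.5, -0.2]
gripper_width: 0.0008
```

Run:
```python
from h import *
loc()
```

```text
t 4.10 trap x 49.7 y 0.6 z 69.6 F along x 4.14 y 0.31 z -0.24 w 0.0007805723121941523
```

Request:
send_rows --moves '[[[0.0, 0.004, 0, 0.0, 0, 0, 0], [0.0, 0.008, 0, 0.0, 0, 0, 0], [0.0, 0.012, 0, 0.0, 0, 0, 0], [0.0, 0.015, 0, 0.0, 0, 0, 0], [0.0, 0.015, 0, 0.0, 0, 0, 0]]]'

```text
time: 4.6
eef_pos: [0.5899, -0.154, 0.0676]
ee_rot: [3.141, -0.0, 2.952]
force: [4.1, 0.2, -0.2]
gripper_width: 0.0004
```

```bash
cat >> h.py <<'E'
def trig(cam="side"):
    c=imaging.camera(cam); P=cloud(c); d=P[...,:2]-O; ca,sa=np.cos(A),np.sin(A)
    u=d@[ca,sa]; v=d@[-sa,ca]
    m=(abs(u+.105)<.014)&(abs(v)<.014)&(P[...,2]>.012)&(P[...,2]<.06); z=P[...,2][m]
    print("pad",cam,m.sum(),(1e3*np.median(z)).round(1) if m.any() else None)
    m=(abs(v)<.03)&(u<.08)&(u>-.09)&(P[...,2]>.085)&(P[...,2]<.13)
    return c,P,m
E
python3 - <<'E'
from h import *
loc(); c,P,m=trig(); trig("top")
u,v=map(int,pix(c,[.53,-.14,.07])); cv2.imwrite("pics/side2.png",cv2.resize(c["color"][v-50:v+50,u-65:u+65,::-1],None,fx=6,fy=6,interpolation=cv2.INTER_CUBIC))
E
```

```text
t 4.60 trap x 31.3 y 0.5 z 67.6 F along x 3.95 y 0.92 z -0.17 w 0.00038478039464561657
pad side 66 34.5
pad top 78 37.0
```

View pics/side2.png

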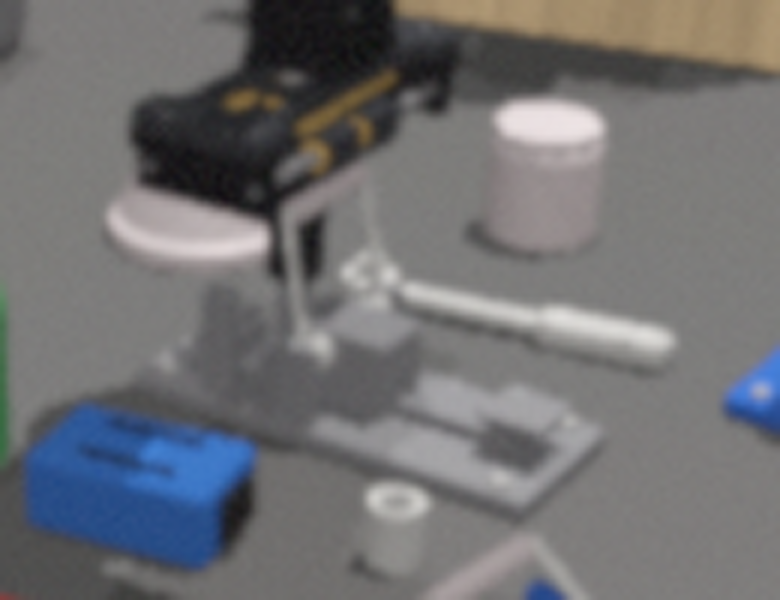

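Picture 5: the bar is hooked on the fingers and nearly upright at crop (330,195). The pad is undisturbed at crop (530,405). From here I creep.

Request:
send_rows --moves '[[[0.0, 0.0008, 0, 0.0, 0, 0, 0], [0.0, 0.0016, 0, 0.0, 0, 0, 0], [0.0, 0.0024, 0, 0.0, 0, 0, 0], [0.0, 0.003, 0, 0.0, 0, 0, 0], [0.0, 0.003, 0, 0.0, 0, 0, 0]]]'

```text
time: 5.2
eef_pos: [0.5877, -0.1536, 0.0677]
ee_rot: [3.141, 0.001, 2.953]
force: [5.1, 0.6, -0.3]
gripper_width: 0.0007
```

```bash
python3 -c "
from h import *
loc(); trig()"
```

```text
t 5.20 trap x 29.1 y 0.4 z 67.7 F along x 4.93 y 1.51 z -0.28 w 0.000706907030555774
pad side 67 34.5
```

Request:
send_rows --moves '[[[0.0, 0.0008, 0, 0.0, 0, 0, 0], [0.0, 0.0016, 0, 0.0, 0, 0, 0], [0.0, 0.0024, 0, 0.0, 0, 0, 0], [0.0, 0.003, 0, 0.0, 0, 0, 0], [0.0, 0.003, 0, 0.0, 0, 0, 0]]]'

```text
time: 5.75
eef_pos: [0.5849, -0.153, 0.0678]
ee_rot: [3.141, 0.001, 2.953]
force: [5.5, -0.2, 0.6]
gripper_width: 0.0007
```

```bash
python3 -c "
from h import *
loc(); trig()"
```

```text
t 5.75 trap x 26.3 y 0.4 z 67.8 F along x 5.44 y 0.89 z 0.64 w 0.0007484534812657219
pad side 69 33.4
```

Request:
send_rows --moves '[[[0.0, 0.0008, 0, 0.0, 0, 0, 0], [0.0, 0.0016, 0, 0.0, 0, 0, 0], [0.0, 0.0024, 0, 0.0, 0, 0, 0], [0.0, 0.003, 0, 0.0, 0, 0, 0], [0.0, 0.003, 0, 0.0, 0, 0, 0]]]'

```text
time: 6.3
eef_pos: [0.5821, -0.1525, 0.0678]
ee_rot: [3.141, 0.002, 2.953]
force: [5.3, 0.9, 1.1]
gripper_width: 0.0004
```

```bash
python3 -c "
from h import *
loc(); trig()"
```

```text
t 6.30 trap x 23.4 y 0.5 z 67.8 F along x 5.03 y 1.89 z 1.07 w 0.00041587941885745845
pad side 57 33.3
```

Request:
send_rows --moves '[[[0.0, 0.0008, 0, 0.0, 0, 0, 0], [0.0, 0.0016, 0, 0.0, 0, 0, 0], [0.0, 0.0024, 0, 0.0, 0, 0, 0], [0.0, 0.003, 0, 0.0, 0, 0, 0], [0.0, 0.003, 0, 0.0, 0, 0, 0]]]'

```text
time: 6.85
eef_pos: [0.5792, -0.1519, 0.0679]
ee_rot: [3.141, 0.002, 2.953]
force: [6.1, 1.1, 0.2]
gripper_width: 0.0005
```

```bash
python3 -c "
from h import *
loc(); trig(); trig('top')"
```

```text
t 6.85 trap x 20.5 y 0.4 z 67.9 F along x 5.83 y 2.26 z 0.23 w 0.0005398550973075416
pad side 64 33.1
pad top 77 34.8
```

The pad is dipping (top view 37.0 → 34.8 mm), so the sear is being reached.

Request:
send_rows --moves '[[[0.0, 0.0006, 0, 0.0, 0, 0, 0], [0.0, 0.0012, 0, 0.0, 0, 0, 0], [0.0, 0.0018, 0, 0.0, 0, 0, 0], [0.0, 0.0024, 0, 0.0, 0, 0, 0], [0.0, 0.0025, 0, 0.0, 0, 0, 0]]]'

```text
time: 7.45
eef_pos: [0.5768, -0.1514, 0.0679]
ee_rot: [3.141, 0.002, 2.953]
force: [6.1, 0.3, 0.4]
gripper_width: 0.0004
```

```bash
python3 -c "
from h import *
loc(); trig(); trig('top')"
```

```text
t 7.45 trap x 18.0 y 0.5 z 67.9 F along x 5.92 y 1.41 z 0.42 w 0.00040478243088604507
pad side 63 32.5
pad top 76 34.5
```

Request:
send_rows --moves '[[[0.0, 0.0006, 0, 0.0, 0, 0, 0], [0.0, 0.0012, 0, 0.0, 0, 0, 0], [0.0, 0.0018, 0, 0.0, 0, 0, 0], [0.0, 0.0024, 0, 0.0, 0, 0, 0], [0.0, 0.0025, 0, 0.0, 0, 0, 0]]]'

```text
time: 8.05
eef_pos: [0.5744, -0.151, 0.0679]
ee_rot: [3.141, 0.002, 2.953]
force: [5.0, 0.4, 0.8]
gripper_width: 0.0004
```

```bash
python3 -c "
from h import *
loc(); trig(); trig('top')"
```

```text
t 8.05 trap x 15.6 y 0.5 z 67.9 F along x 4.86 y 1.35 z 0.76 w 0.0004496097140177685
pad side 62 31.6
pad top 79 33.6
```

Request:
send_rows --moves '[[[0.0, 0.0006, 0, 0.0, 0, 0, 0], [0.0, 0.0012, 0, 0.0, 0, 0, 0], [0.0, 0.0018, 0, 0.0, 0, 0, 0], [0.0, 0.0024, 0, 0.0, 0, 0, 0], [0.0, 0.0025, 0, 0.0, 0, 0, 0]]]'

```text
time: 8.65
eef_pos: [0.572, -0.1505, 0.0678]
ee_rot: [3.141, 0.002, 2.953]
force: [6.3, -0.1, -0.2]
gripper_width: 0.0005
```

```bash
python3 -c "
from h import *
loc(); trig(); trig('top')"
```

```text
t 8.65 trap x 13.1 y 0.5 z 67.8 F along x 6.23 y 1.13 z -0.18 w 0.00048567116285180205
pad side 57 31.7
pad top 77 33.4
```

Request:
send_rows --moves '[[[0.0, 0.0006, 0, 0.0, 0, 0, 0], [0.0, 0.0012, 0, 0.0, 0, 0, 0], [0.0, 0.0018, 0, 0.0, 0, 0, 0], [0.0, 0.0024, 0, 0.0, 0, 0, 0], [0.0, 0.0025, 0, 0.0, 0, 0, 0]]]'

```text
time: 9.25
eef_pos: [0.5695, -0.15, 0.0678]
ee_rot: [3.141, 0.002, 2.953]
force: [6.6, -0.1, -0.9]
gripper_width: 0.0006
```

```bash
python3 -c "
from h import *
loc(); trig(); trig('top')"
```

```text
t 9.25 trap x 10.6 y 0.5 z 67.8 F along x 6.46 y 1.14 z -0.85 w 0.0006391837611290166
pad side 57 31.2
pad top 77 33.0
```

Request:
send_rows --moves '[[[0.0, 0.0006, 0, 0.0, 0, 0, 0], [0.0, 0.0012, 0, 0.0, 0, 0, 0], [0.0, 0.0018, 0, 0.0, 0, 0, 0], [0.0, 0.0024, 0, 0.0, 0, 0, 0], [0.0, 0.0025, 0, 0.0, 0, 0, 0]]]'

```text
time: 9.85
eef_pos: [0.5671, -0.1495, 0.0678]
ee_rot: [3.141, 0.002, 2.953]
force: [6.5, 0.7, 0.3]
gripper_width: 0.0004
```

```bash
python3 -c "
from h import *
loc(); trig(); trig('top')"
```

```text
t 9.85 trap x 8.2 y 0.5 z 67.8 F along x 6.26 y 1.91 z 0.29 w 0.0003545333788873234
pad side 55 30.9
pad top 79 32.3
```

Request:
send_rows --moves '[[[0.0, 0.0006, 0, 0.0, 0, 0, 0], [0.0, 0.0012, 0, 0.0, 0, 0, 0], [0.0, 0.0018, 0, 0.0, 0, 0, 0], [0.0, 0.0024, 0, 0.0, 0, 0, 0], [0.0, 0.0025, 0, 0.0, 0, 0, 0]]]'

```text
time: 10.45
eef_pos: [0.5647, -0.1491, 0.0678]
ee_rot: [3.141, 0.002, 2.953]
force: [6.3, 0.4, 0.1]
gripper_width: 0.0004
```

```bash
python3 -c "
from h import *
loc(); trig(); trig('top')"
```

```text
t 10.45 trap x 5.7 y 0.5 z 67.8 F along x 6.10 y 1.60 z 0.12 w 0.0004373421098401501
pad side 59 30.2
pad top 77 31.8
```

Request:
send_rows --moves '[[[0.0, 0.0006, 0, 0.0, 0, 0, 0], [0.0, 0.0012, 0, 0.0, 0, 0, 0], [0.0, 0.0018, 0, 0.0, 0, 0, 0], [0.0, 0.0024, 0, 0.0, 0, 0, 0], [0.0, 0.0025, 0, 0.0, 0, 0, 0]]]'

```text
time: 11.05
eef_pos: [0.5624, -0.1486, 0.0679]
ee_rot: [3.141, 0.003, 2.953]
force: [5.7, -0.1, -0.6]
gripper_width: 0.0004
```

```bash
python3 -c "
from h import *
loc(); trig(); trig('top')"
```

```text
t 11.05 trap x 3.3 y 0.5 z 67.9 F along x 5.60 y 0.96 z -0.64 w 0.0003729638813310516
pad side 54 30.5
pad top 76 32.2
```

Request:
send_rows --moves '[[[0.0, 0.0006, 0, 0.0, 0, 0, 0], [0.0, 0.0012, 0, 0.0, 0, 0, 0], [0.0, 0.0018, 0, 0.0, 0, 0, 0], [0.0, 0.0024, 0, 0.0, 0, 0, 0], [0.0, 0.0025, 0, 0.0, 0, 0, 0]]]'

```text
time: 11.65
eef_pos: [0.56, -0.1481, 0.0679]
ee_rot: [3.141, 0.003, 2.953]
force: [6.9, 0.5, 0.2]
gripper_width: 0.0007
```

```bash
python3 -c "
from h import *
loc(); trig(); trig('top')"
```

```text
t 11.65 trap x 0.9 y 0.6 z 67.9 F along x 6.72 y 1.80 z 0.15 w 0.0007062720435333412
pad side 54 29.7
pad top 78 31.4
```

Request:
send_rows --moves '[[[0.0, 0.0006, 0, 0.0, 0, 0, 0], [0.0, 0.0012, 0, 0.0, 0, 0, 0], [0.0, 0.0018, 0, 0.0, 0, 0, 0], [0.0, 0.0024, 0, 0.0, 0, 0, 0], [0.0, 0.0025, 0, 0.0, 0, 0, 0]]]'

```text
time: 12.25
eef_pos: [0.5576, -0.1477, 0.0679]
ee_rot: [3.141, 0.003, 2.953]
force: [6.9, 0.3, -0.2]
gripper_width: 0.0009
```

```bash
python3 -c "
from h import *
loc(); trig(); trig('top')"
```

```text
t 12.25 trap x -1.5 y 0.5 z 67.9 F along x 6.68 y 1.63 z -0.22 w 0.0009293031000242099
pad side 54 29.3
pad top 77 31.8
```

Request:
send_rows --moves '[[[0.0, 0.0007, 0, 0.0, 0, 0, 0], [0.0, 0.0014, 0, 0.0, 0, 0, 0], [0.0, 0.0021, 0, 0.0, 0, 0, 0], [0.0, 0.0028, 0, 0.0, 0, 0, 0], [0.0, 0.003, 0, 0.0, 0, 0, 0]]]'

```text
time: 12.85
eef_pos: [0.5548, -0.1471, 0.068]
ee_rot: [3.141, 0.003, 2.953]
force: [5.8, 1.3, -0.6]
gripper_width: 0.0004
```

```bash
python3 -c "
from h import *
loc(); trig(); trig('top')"
```

```text
t 12.85 trap x -4.4 y 0.6 z 68.0 F along x 5.43 y 2.32 z -0.59 w 0.00038926151556892936
pad side 53 29.5
pad top 77 31.1
```

Request:
send_rows --moves '[[[0.0, 0.0006, 0, 0.0, 0, 0, 0], [0.0, 0.0012, 0, 0.0, 0, 0, 0], [0.0, 0.0018, 0, 0.0, 0, 0, 0], [0.0, 0.0024, 0, 0.0, 0, 0, 0], [0.0, 0.0025, 0, 0.0, 0, 0, 0]]]'

```text
time: 13.45
eef_pos: [0.5524, -0.1467, 0.068]
ee_rot: [3.141, 0.003, 2.953]
force: [6.4, 1.1, -0.8]
gripper_width: 0.0005
```

```bash
python3 -c "
from h import *
loc(); trig(); trig('top')"
```

```text
t 13.45 trap x -6.8 y 0.6 z 68.0 F along x 6.09 y 2.32 z -0.75 w 0.0005028342838129303
pad side 58 29.3
pad top 72 31.5
```

Request:
send_rows --moves '[[[0.0, 0.0006, 0, 0.0, 0, 0, 0], [0.0, 0.0012, 0, 0.0, 0, 0, 0], [0.0, 0.0018, 0, 0.0, 0, 0, 0], [0.0, 0.0024, 0, 0.0, 0, 0, 0], [0.0, 0.0025, 0, 0.0, 0, 0, 0]]]'

```text
time: 14.05
eef_pos: [0.5501, -0.1462, 0.0681]
ee_rot: [3.141, 0.004, 2.953]
force: [7.5, -0.6, -1.1]
gripper_width: 0.0004
```

```bash
python3 -c "
from h import *
loc(); trig(); trig('top')"
```

```text
t 14.05 trap x -9.2 y 0.6 z 68.1 F along x 7.48 y 0.78 z -1.12 w 0.00040611592825571976
pad side 56 29.0
pad top 75 30.6
```

Request:
send_rows --moves '[[[0.0, 0.0006, 0, 0.0, 0, 0, 0], [0.0, 0.0012, 0, 0.0, 0, 0, 0], [0.0, 0.0018, 0, 0.0, 0, 0, 0], [0.0, 0.0024, 0, 0.0, 0, 0, 0], [0.0, 0.0025, 0, 0.0, 0, 0, 0]]]'

```text
time: 14.65
eef_pos: [0.5477, -0.1457, 0.0681]
ee_rot: [3.141, 0.004, 2.953]
force: [5.5, 0.1, -0.1]
gripper_width: 0.0004
```

```bash
python3 -c "
from h import *
loc(); trig(); trig('top')"
```

```text
t 14.65 trap x -11.6 y 0.6 z 68.1 F along x 5.38 y 1.11 z -0.14 w 0.0003811069338255348
pad side 57 28.9
pad top 75 30.6
```

Request:
send_rows --moves '[[[0.0, 0.0006, 0, 0.0, 0, 0, 0], [0.0, 0.0012, 0, 0.0, 0, 0, 0], [0.0, 0.0018, 0, 0.0, 0, 0, 0], [0.0, 0.0024, 0, 0.0, 0, 0, 0], [0.0, 0.0025, 0, 0.0, 0, 0, 0]]]'

```text
time: 15.25
eef_pos: [0.545, -0.1452, 0.0681]
ee_rot: [3.141, 0.003, 2.953]
force: [6.3, 0.4, -0.3]
gripper_width: 0.0005
```

```bash
python3 -c "
from h import *
loc(); trig(); trig('top')"
```

```text
t 15.25 trap x -14.3 y 0.6 z 68.1 F along x 6.16 y 1.57 z -0.33 w 0.0004977370664873642
pad side 56 28.6
pad top 77 30.9
```

Request:
send_rows --moves '[[[0.0, 0.0005, 0, 0.0, 0, 0, 0], [0.0, 0.001, 0, 0.0, 0, 0, 0], [0.0, 0.0015, 0, 0.0, 0, 0, 0], [0.0, 0.002, 0, 0.0, 0, 0, 0], [0.0, 0.002, 0, 0.0, 0, 0, 0]]]'

```text
time: 15.85
eef_pos: [0.5429, -0.1448, 0.068]
ee_rot: [3.141, 0.003, 2.953]
force: [7.1, 1.2, -0.1]
gripper_width: 0.0003
```

```bash
python3 -c "
from h import *
loc(); trig(); trig('top')"
```

```text
t 15.85 trap x -16.5 y 0.6 z 68.0 F along x 6.78 y 2.52 z -0.15 w 0.00032777023082253916
pad side 53 29.8
pad top 75 31.3
```

Request:
send_rows --moves '[[[0.0, 0.0005, 0, 0.0, 0, 0, 0], [0.0, 0.001, 0, 0.0, 0, 0, 0], [0.0, 0.0015, 0, 0.0, 0, 0, 0], [0.0, 0.002, 0, 0.0, 0, 0, 0], [0.0, 0.002, 0, 0.0, 0, 0, 0]]]'

```text
time: 16.45
eef_pos: [0.5407, -0.1444, 0.0679]
ee_rot: [3.141, 0.002, 2.953]
force: [7.1, 1.5, -0.1]
gripper_width: 0.0004
```

```bash
python3 -c "
from h import *
loc(); trig(); trig('top')"
```

```text
t 16.45 trap x -18.7 y 0.6 z 67.9 F along x 6.65 y 2.84 z -0.12 w 0.0004441606994873428
pad side 54 30.4
pad top 76 31.8
```

The pad is rising again, so the catch is near. I'll keep to small steps.

Request:
send_rows --moves '[[[0.0, 0.0005, 0, 0.0, 0, 0, 0], [0.0, 0.001, 0, 0.0, 0, 0, 0], [0.0, 0.0015, 0, 0.0, 0, 0, 0], [0.0, 0.002, 0, 0.0, 0, 0, 0], [0.0, 0.002, 0, 0.0, 0, 0, 0]]]'

```text
time: 17.05
eef_pos: [0.5383, -0.144, 0.0677]
ee_rot: [3.141, 0.001, 2.953]
force: [5.3, 2.1, -0.4]
gripper_width: 0.0005
```

```bash
python3 -c "
from h import *
loc(); trig(); trig('top')"
```

```text
t 17.05 trap x -21.2 y 0.5 z 67.7 F along x 4.86 y 3.04 z -0.43 w 0.0005105695487797644
pad side 58 32.7
pad top 74 34.3
```

Request:
send_rows --moves '[[[0.0, 0.0005, 0, 0.0, 0, 0, 0], [0.0, 0.001, 0, 0.0, 0, 0, 0], [0.0, 0.0015, 0, 0.0, 0, 0, 0], [0.0, 0.002, 0, 0.0, 0, 0, 0], [0.0, 0.002, 0, 0.0, 0, 0, 0]]]'

```text
time: 17.65
eef_pos: [0.5373, -0.1437, 0.0681]
ee_rot: [3.141, 0.004, 2.953]
force: [7.7, -0.0, -0.4]
gripper_width: 0.0006
```

```bash
python3 -c "
from h import *
loc(); trig(); trig('top')"
```

```text
t 17.65 trap x -22.2 y 0.6 z 68.1 F along x 7.53 y 1.40 z -0.44 w 0.0005654301688567498
pad side 62 34.6
pad top 76 37.4
```

Request:
send_rows --moves '[[[0.0, 0.0003, 0, 0.0, 0, 0, 0], [0.0, 0.0006, 0, 0.0, 0, 0, 0], [0.0, 0.001, 0, 0.0, 0, 0, 0], [0.0, 0.001, 0, 0.0, 0, 0, 0]]]'

```text
time: 18.15
eef_pos: [0.5364, -0.1436, 0.0681]
ee_rot: [3.141, 0.004, 2.953]
force: [7.4, 0.6, -0.6]
gripper_width: 0.0007
```

```bash
python3 -c "
from h import *
loc(); trig(); trig('top')"
```

```text
t 18.15 trap x -23.1 y 0.6 z 68.1 F along x 7.20 y 1.97 z -0.56 w 0.0007263827777770496
pad side 62 34.7
pad top 78 36.8
```

The pad is fully up again, the pull is normal and the arm has not met the stop. That fits a caught sear, so I'll ease back slowly and watch the load go.

Request:
send_rows --moves '[[[0.0, -0.002, 0, 0.0, 0, 0, 0], [0.0, -0.004, 0, 0.0, 0, 0, 0], [0.0, -0.006, 0, 0.0, 0, 0, 0], [0.0, -0.008, 0, 0.0, 0, 0, 0], [0.0, -0.01, 0, 0.0, 0, 0, 0]]]'

```text
time: 18.75
eef_pos: [0.5428, -0.1457, 0.0668]
ee_rot: [-3.141, -0.004, 2.952]
force: [-0.0, -0.7, -0.4]
gripper_width: 0.0004
```

```bash
python3 -c "
from h import *
loc(); trig(); trig('top')"
```

```text
t 18.75 trap x -16.4 y -0.3 z 66.8 F along x 0.10 y -0.74 z -0.42 w 0.0003599650447903371
pad side 63 34.6
pad top 78 37.0
```

Load is zero, so the arm holds itself cocked. Now clear: back 12 mm more and straight up.

Request:
send_rows --moves '[[[0.0, -0.006, 0, 0.0, 0, 0, 0], [0.0, -0.012, 0, 0.0, 0, 0, 0], [0.0, -0.012, 0, -0.03, 0, 0, 0], [0.0, -0.012, 0, -0.07, 0, 0, 0], [0.0, -0.012, 0, -0.115, 0, 0, 0]]]'

```text
time: 19.35
eef_pos: [0.5559, -0.1478, 0.1828]
ee_rot: [-3.141, -0.003, 2.952]
force: [1.6, 0.1, -0.1]
gripper_width: 0.0006
```

```bash
python3 -c "
from h import *
loc(); to(-.110,0,.18)"
```

```text
t 19.35 trap x -3.2 y 0.1 z 182.8 F along x 1.52 y 0.40 z -0.05 w 0.0006167699310723958
t 19.35 pos [ 0.5559 -0.1478  0.1828] F [ 1.57  0.1  -0.05]
tgt [ 0.451  -0.1277  0.18  ] shift [ 0.1068 -0.      0.0032] turn [-0.03 -0.18  0.04]
```

Request:
send_rows --moves '[[[0.0, 0.035, 0, 0.0, 0, 0, 0], [0.0, 0.07, 0, 0.0, 0, 0, 0], [0.0, 0.107, 0, 0.0, 0, 0, 0], [0.0, 0.107, 0, 0.04, 0, 0, 0], [0.0, 0.107, 0, 0.08, 0, 0, 0]]]'

```text
time: 19.85
eef_pos: [0.4522, -0.1275, 0.1038]
ee_rot: [3.14, 0.006, 2.953]
force: [0.7, 1.0, -0.8]
gripper_width: 0.0004
```

Run:
```python
from h import *
loc(); to(-.110,0,.045)
c,P,m=trig(); u,v=map(int,pix(c,[.53,-.14,.07])); cv2.imwrite("pics/side3.png",cv2.resize(c["color"][v-50:v+50,u-65:u+65,::-1],None,fx=6,fy=6,interpolation=cv2.INTER_CUBIC))
```

```text
t 19.85 trap x -108.9 y 0.5 z 103.8 F along x 0.50 y 1.08 z -0.80 w 0.0004209194626143605
t 19.85 pos [ 0.4522 -0.1275  0.1038] F [ 0.69  0.97 -0.8 ]
tgt [ 0.451  -0.1277  0.045 ] shift [ 0.0015 -0.0006  0.0588] turn [0.09 0.36 0.08]
pad side 63 34.7
```

View pics/side3.png

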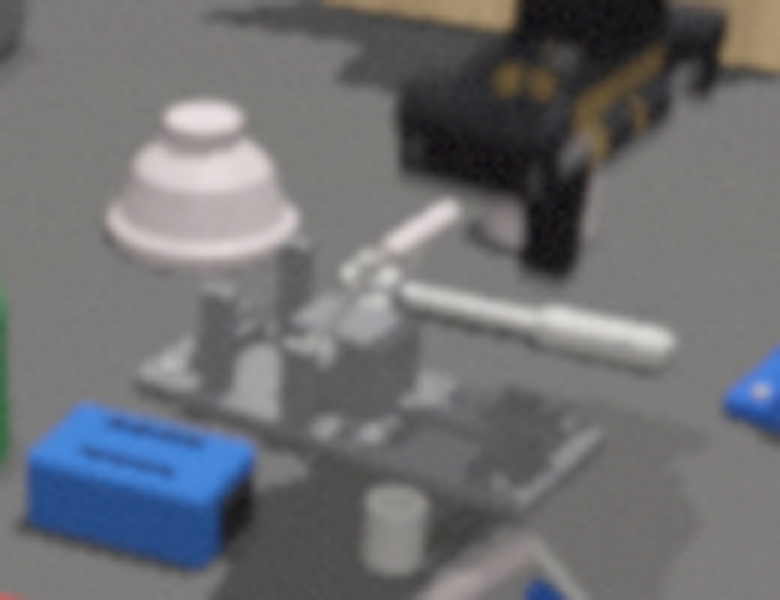

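Picture 6: the arm stands cocked by itself with the bar at crop (420,225). The fingers are over the pad at (545,265), well behind the bar.

Request:
send_rows --moves '[[[0.0, 0.001, 0, 0.02, 0, 0, 0], [0.0, 0.001, 0, 0.04, 0, 0, 0], [0.0, 0.001, 0, 0.055, 0, 0, 0], [0.0, 0.001, 0, 0.06, 0, 0, 0], [0.0, 0.001, 0, 0.06, 0, 0, 0]]]'

```text
time: 20.4
eef_pos: [0.4505, -0.1275, 0.0425]
ee_rot: [-3.141, -0.001, 2.953]
force: [-0.4, -0.9, -0.7]
gripper_width: 0.0002
```

```bash
python3 -c "
from h import *
loc()"
```

```text
t 20.40 trap x -110.5 y 0.1 z 42.5 F along x -0.25 y -0.98 z -0.68 w 0.00024096308934600072
```

Request:
send_rows --moves '[[[0.0, 0, 0, 0.004, 0, 0, 0], [0.0, 0, 0, 0.006, 0, 0, 0], [0.0, 0, 0, 0.008, 0, 0, 0], [0.0, 0, 0, 0.0095, 0, 0, 0], [0.0, 0, 0, 0.0095, 0, 0, 0]]]'

```text
time: 20.9
eef_pos: [0.4508, -0.1274, 0.0344]
ee_rot: [-3.142, 0.001, 2.953]
force: [-2.2, 0.2, 7.8]
gripper_width: 0.0007
```

```bash
cat >> h.py <<'E'
def bar():
    c=imaging.camera("side"); P=cloud(c); d=P[...,:2]-O; ca,sa=np.cos(A),np.sin(A)
    u=d@[ca,sa]; v=d@[-sa,ca]; z=P[...,2]
    print("home pts",((abs(u-.062)<.012)&(abs(v)<.03)&(abs(z-.087)<.012)).sum(),"cocked pts",((abs(u+.035)<.02)&(abs(v)<.03)&(abs(z-.108)<.014)).sum())
E
python3 -c "
from h import *
loc(); bar()"
```

```text
t 20.90 trap x -110.2 y 0.3 z 34.4 F along x -2.18 y -0.21 z 7.75 w 0.0006713836004853065
home pts 0 cocked pts 31
```

Request:
send_rows --moves '[[[0.0, 0, 0, 0.0007, 0, 0, 0], [0.0, 0, 0, 0.0014, 0, 0, 0], [0.0, 0, 0, 0.002, 0, 0, 0], [0.0, 0, 0, 0.002, 0, 0, 0]]]'

```text
time: 21.35
eef_pos: [0.4506, -0.1274, 0.0314]
ee_rot: [3.141, 0.001, 2.953]
force: [0.3, 1.2, 2.7]
gripper_width: 0.0005
```

```bash
python3 -c "
from h import *
loc(); bar()"
```

```text
t 21.35 trap x -110.4 y 0.3 z 31.4 F along x 0.02 y 1.27 z 2.68 w 0.00046191091691262455
home pts 0 cocked pts 0
```

The pad load dropped and the bar has left its cocked place, so it fired. I'll move straight up and clear.

Request:
send_rows --moves '[[[0.0, 0, 0, -0.01, 0, 0, 0], [0.0, 0, 0, -0.04, 0, 0, 0], [0.0, 0, 0, -0.08, 0, 0, 0], [0.0, 0, 0, -0.12, 0, 0, 0], [0.0, 0.04, 0, -0.15, 0, 0, 0]]]'

```text
time: 21.9
eef_pos: [0.4148, -0.1202, 0.1842]
ee_rot: [-3.141, 0.006, 2.953]
force: [-0.9, 1.2, 1.9]
gripper_width: 0.0006
```

Run:
```python
from h import *
loc(); bar(); c,P,m=trig()
for k in ("top",): trig(k)
u,v=map(int,pix(c,[.53,-.14,.07])); cv2.imwrite("pics/side4.png",cv2.resize(c["color"][v-70:v+70,u-95:u+95,::-1],None,fx=4,fy=4,interpolation=cv2.INTER_CUBIC))
c0=dict(np.load("top0.npz"))
c1=imaging.camera("top")
for nm in("headlamp","canister","ratchet","charger","socket","tin","driver"):
    for d in imaging.tip_of("top",nm)[:1]: print(nm,np.round(d["location"]),round(d["conf"],2))
```

```text
t 21.90 trap x -146.9 y 0.6 z 184.2 F along x -1.10 y 1.01 z 1.88 w 0.0005666815185937568
home pts 49 cocked pts 0
pad side 63 34.8
pad top 42 35.7
headlamp [138. 362.] 0.61
canister [136. 272.] 0.85
ratchet [165. 230.] 0.71
charger [171. 269.] 0.84
socket [208. 277.] 0.51
tin [191. 392.] 0.72
driver [168. 229.] 0.85
```

View pics/side4.png

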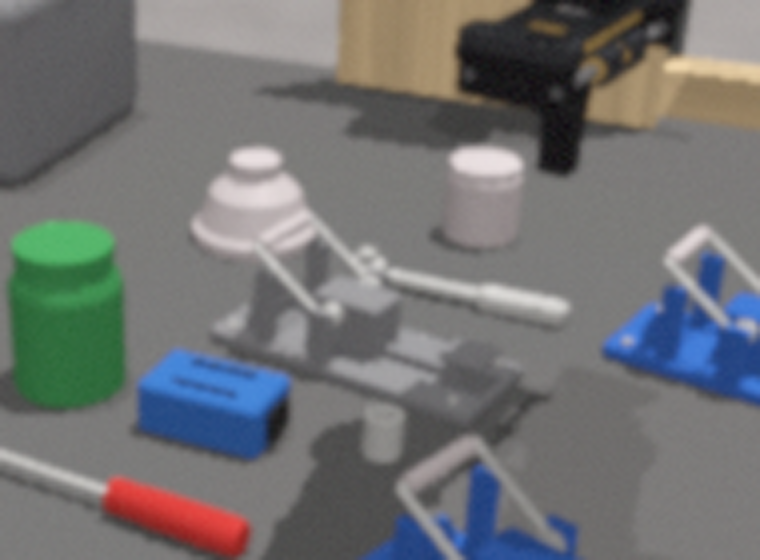

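Picture 7: the arm is home with its bar at (285,230), the pad is up, the gripper is well clear, and the bystanders are where they were. I'll let it settle briefly and hand in.

Request:
send_rows --moves '[[[0.0, 0, 0, 0, 0, 0, 0], [0.0, 0, 0, 0, 0, 0, 0], [0.0, 0, 0, 0, 0, 0, 0]]]'

```text
time: 22.75
eef_pos: [0.411, -0.1199, 0.1809]
ee_rot: [-3.141, -0.0, 2.952]
force: [0.5, -0.8, 0.4]
gripper_width: 0.0005
```

```bash
python3 -c "
from h import *
loc(); bar(); print(order.close_job())"
```

```text
t 22.75 trap x -150.7 y 0.1 z 180.9 F along x 0.62 y -0.71 z 0.41 w 0.00045235883743509147
home pts 47 cocked pts 0
the job is handed in; nothing more can be done
None
```

The grey trap was cocked and test-fired as asked, and I handed the job in at 22.8 s with the gripper touching nothing.

- **Cocking:** I hooked the bar with shut fingers and drew it back in 2–3 mm steps at about 4–8 N. I stopped once the trigger pad had dipped and risen fully again. The 11–14 N that marks the stop never appeared, so the arm was not pulled against it. After easing off, the pull fell to about 0 N and the picture showed the arm standing cocked by itself.
- **Firing:** I pressed the pad from behind the arm. The load read about 8 N at 2 mm down, and the sear released at about 5 mm. I then lifted straight up and clear.
- **Last checks:** The bar is at its home position, the pad is back up, and the bystanders look unmoved in the last picture. One disagreement: in the final top view the network's best "ratchet" hit fell on the screwdriver (row 165, column 230), but the side picture shows the ratchet in its place.

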